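# Load the lever press, release its catch and hold it shut

### The arm

A 6-joint arm with a two-finger parallel gripper is mounted at the origin on the work surface. World frame = base frame: x ahead of the robot, y to its left, z up, the work surface at z = 0. Lengths are in m, angles in rad, forces in N, time in s.
With the tool pointing down it reaches from about 0.25 to 0.775 m from the base axis. Payload 4 kg.
Tool frame: the origin (TCP) lies at the very end of the fingers, on their centre line; the grasp point (between the pads) lies 19 mm behind it (robot.grip_point_offset is the distance from the TCP to the grasp point, in m); z points along the fingers, x is the direction in which the jaws open and shut, and the axes are right-handed (so a half turn about z gives the same grasp; the last joint's range is limited). The gripper opens to 94 mm and grips with 3 to 60 N. Pads are 16 mm wide; open, the fingers measure 119 mm over their backs; the gripper's body (75 mm by 177 mm) begins 78 mm behind the grasp point.
Start: joints at [1.022, 0.087, 1.371, -0, 1.684, -0.103], TCP at [0.237, 0.496, 0.206] pointing down, gripper open.
Joint ranges: [-3.1, 3.1], [-0.76, 2.03], [0.27, 2.55], [-1.08, 4.22], [0.17, 2.65], [-2.57, 2.57]. Speed limits (rad/s): [2.79, 2.79, 3.14, 3.14, 3.14, 3.14].

### API

Orientations are given as [roll, pitch, yaw] about the fixed x, y, z axes, in that order (R = Rz(yaw) Ry(pitch) Rx(roll)).
In Python, from bench import robot gives the robot as it stands.
- The arm moves only by the shell command python3 -m inch 'ROWS'. ROWS is text: rows parted by semicolons, each of 5 numbers parted by spaces: the shift along the tool's x, y, z in cm, then the turn about the tool's z in rad, then the closure, from 0 (fully open) to 1 (shut). In form: tx ty tz spin claw; .... A call has 1 to 20 rows; each row is the pose to reach, as a shift and turn from the pose measured when the call began, along the tool's axes at that moment; what a row does not reach only later rows make up. A row lasts 1/12 s, in which the tool goes at most 41.7 mm and 7.16 degrees, less where a joint would pass 70% of its speed; a pose out of reach is approached as far as the arm can. A call with a gripper value outside its range is refused whole. The fingers move at their own pace and stop on an object; the grip force is fixed at half the most. Time passes only in rows, so rows that repeat a pose let the fingers close. It gives the time, the measured TCP pose, the force and the opening at its end, in the units of the state.
- robot.get_obs(): the state, without advancing time (a new reading comes with each control period).
- robot.snapshot(name): name is "scene" or "top"; returns (picture, depth): 420x560x3 uint8, blue, green, red; 420x560 float32, m along the optical axis (not along the pixel's ray), 0 where there is no reading.
- robot.camera_info(name): a dict with "K" (3x3 intrinsics, pixels), "extrinsics" (4x4, takes a point from world to camera coordinates). Camera axes: x right, y down, z forward; pixel columns grow to the right and rows downward; lengths in m; the calibration is good to about 2 mm. A picture is of the moment at which its call begins. camera_info takes no time and is no camera call.
- robot.close_job(): hands the job in, once; it reports no verdict.
The state is a dict: "time": time; "joint_positions": joint angles; "qvel": joint speeds; "joint_torque": joint torques, N m; "tool_pos": TCP position; "ee_rot": TCP orientation; "wrist_force": force on the tool from outside, world axes, zero at the start; "wrist_torque": the same for the moment, N m; "width": finger opening in m.
Only numpy, scipy, OpenCV 4.12 (cv2) and the standard library are available. Lean on these libraries where they do the work, as an engineer would, in place of code of your own. Each camera call takes 0.05 s, during which the arm holds its last target.

### The job

Hang the link arm by its eye on the upright locating post of the hand-lever press, flat down on the bed with its bar pointing straight out over the bed's front edge, and let go of it. Then flip the safety catch right over, clear of the lever, and only after that pull the lever by its grip all the way forward to its stop, which drives the clamping plunger up to the eye. Finish while still holding the grip with the lever at its stop (it springs back if released); leave the undrilled blank, the oil bottle and the jar where they stand.

Things in the scene. Friction and masses are not known exactly. Their poses are not given: they have to be found in the camera images.
- press: Bench press: dark steel bed 200 x 290 x 30 mm with white lever housing (80 mm wide, top 75 mm above the table), lever, safety catch and locating post. Fixed, but its place and yaw vary. Origin at table height under the lever hinge; x points away from the operator (front edge at x = -100 mm), y left (bed from y = -160 to 130 mm), z up.
- post (a point): Foot of the upright steel locating post (10 mm diameter, 28 mm tall, tapered over its last 6 mm), on the bed surface 30 mm above the table, to the right of the lever: at (0, -115, 30) mm in the press frame, same axes as the press.
- link: Loose steel link arm, 0.17 to 0.35 kg: round eye 34 mm outside, 14 high, with a vertical 17 mm through hole; a straight bar 12 wide, 30 high runs along -x to a solid boss 24 across, 14 high, at 105 mm; bar free to grip 20 to 90 mm behind the eye centre. Origin: hole centre at the underside; z up, x from boss to eye. Lies on the table left or right of the press, eye away from the robot (yaw within 0.5 rad).
- link_tail (a point): Top of the solid boss at the link's other end: at (-105, 0, 14) mm in the link frame.
- catch (a joint): Angle of the safety catch (rad): near 0 its 105 mm blocking arm lies level across the front of the lever and blocks it; flipped right over it is at its stop, 1.35, with the blocking arm standing up. Turns about the press x axis: the thumb piece goes left (+y) and down while the blocking arm rises. Stiff (0.09 N m friction): stays where it is left.
- catch_hinge (a point): Centre of the catch's hinge, at (-10, 85, 100) mm in the press frame.
- catch_thumb (a point): Point on the centre line of the catch's thumb piece, 58 mm from the hinge (the piece ends 10 mm farther). It is 12 mm thick along the press x, 14 mm wide; with the catch at 0 it leans 0.45 rad from upright to the left, away from the lever. Can be pinched from above across its 12 mm, or pushed.
- lever (a joint): Angle of the hand lever (rad): 0 at rest, leaning 0.2 rad back; 0.9 at its forward stop, leaning 0.7 rad towards the front. A spring drives it back to 0 (about 0.4 N m at rest, 1.3 N m at the stop, so some 8 N at the grip).
- lever_hinge (a point): Centre of the lever's hinge, at (0, 0, 55) mm in the press frame; the lever swings about the press y axis.
- handlever: The whole hand lever: steel rod of 14 mm diameter with a black round handgrip at its end; origin on its hinge.
- grip (a point): Middle of the black handgrip (22 mm diameter, from 45 mm below to 32 mm above this point along the lever), on the lever's centre line, 155 mm from the hinge.
- blank: Undrilled blank, a bystander: same outline as the link but its larger end (34 mm) is solid, without a hole. Lies on the opposite side of the press from the link.
- oiler: White oil bottle with a black cap, 56 mm diameter, 160 mm tall, loose bystander; origin at the centre of its underside.
- jar: Amber glass jar with a steel lid, 64 mm diameter, 75 mm tall, loose bystander; origin at the centre of its underside.
Things that resemble listed ones, but are neither listed nor needed, are in the scene too. What is shaped like the link but pink is not meant.

How it is judged:
By the outcome, as a careful person would: the job done as asked, in the order asked, and still so for the second after the job is handed in, while the arm keeps its last pose, push and grip.
It also fails if it takes over 69 s, if anything falls off the work surface, if the arm or the gripper's body presses on something with over 40 N, if the wrist force passes 120 N, or if a joint passes its speed limit or range.

## Working session

There is one attempt and no reset: what is moved stays moved. The work goes in short steps, Python scripts to look and compute and a shell command to move; the robot and the scene stay as the last step left them, time stands still between calls to the robot, and variables do not carry over. Pictures are saved under pics/ and viewed, and the job is handed in when it is done.

```bash
ls; mkdir -p pics; python3 - <<'E'
from bench import robot
import cv2,numpy as np
print(robot.get_obs())
for n in ("scene","top"):
    p,d=robot.snapshot(n); cv2.imwrite(f"pics/{n}0.png",p); np.save(f"{n}0.npy",d)
    c=robot.camera_info(n); print(n,c["K"],c["extrinsics"])
E
```

```text
pics
{'time': 0.0, 'joint_positions': array([ 1.02188556e+00,  8.79483853e-02,  1.37225749e+00,  2.26060547e-05,
        1.68359770e+00, -1.03097531e-01]), 'qvel': array([ 7.66922848e-04,  1.29708083e-03,  4.87862841e-04, -9.12069623e-06,
       -4.32458656e-04,  9.09512329e-05]), 'joint_torque': array([-1.43342877e-03, -3.40182924e+01, -3.02424216e+01,  7.15101860e-02,
        3.31409101e-02, -1.89282378e-04]), 'tool_pos': array([0.23686126, 0.49577099, 0.20430616]), 'ee_rot': array([-3.14134277e+00,  2.19686614e-03,  1.12498588e+00]), 'wrist_force': array([-0.16097409,  0.16016072, -0.27788693]), 'wrist_torque': array([ 0.05408131, -0.01103558, -0.00993785]), 'width': 0.0935443103327315}
scene [[511.48549342   0.         267.89562301]
 [  0.         511.48549342 199.36770168]
 [  0.           0.           1.        ]] [[ 0.76182755  0.64774357  0.00685902 -0.4923088 ]
 [ 0.49399824 -0.57408928 -0.65298334 -0.05080606]
 [-0.41902807  0.50084905 -0.75734121  2.20814957]
 [ 0.          0.          0.          1.        ]]
top [[384.58059089   0.         280.4712106 ]
 [  0.         384.58059089 208.46393309]
 [  0.           0.           1.        ]] [[-0.07656088 -0.99705923 -0.00336455  0.22223465]
 [-0.97550441  0.07560286 -0.20658012  0.49933237]
 [ 0.20622698 -0.01253382 -0.9784239   1.2504672 ]
 [ 0.          0.          0.          1.        ]]
```

View pics/scene0.png

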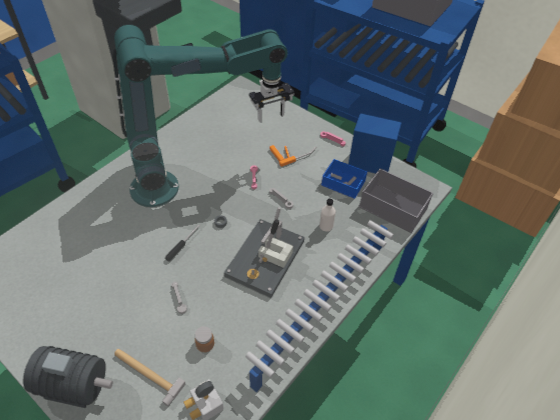

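View pics/top0.png

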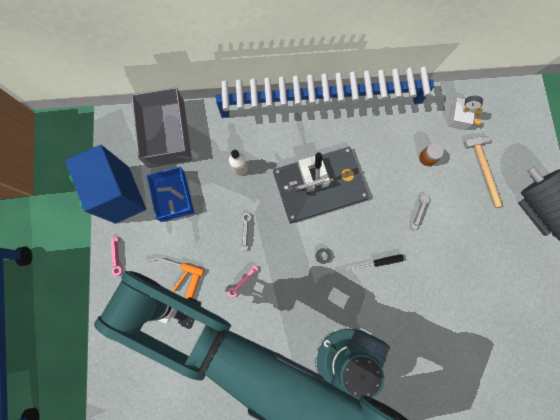

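```bash
python3 - <<'E'
import cv2,numpy as np
t=cv2.imread("pics/top0.png"); s=cv2.imread("pics/scene0.png")
cv2.imwrite("pics/t_press.png",cv2.resize(t[135:235,265:385],None,fx=6,fy=6,interpolation=cv2.INTER_CUBIC))
a=cv2.resize(t[200:260,220:280],None,fx=6.5,fy=6.5,interpolation=cv2.INTER_CUBIC)
b=cv2.resize(t[180:240,390:450],None,fx=6.5,fy=6.5,interpolation=cv2.INTER_CUBIC)
cv2.imwrite("pics/t_links.png",np.hstack([a,b]))
cv2.imwrite("pics/s_press.png",cv2.resize(s[205:305,215:315],None,fx=6,fy=6,interpolation=cv2.INTER_CUBIC))
a=cv2.resize(s[170:230,255:315],None,fx=6.5,fy=6.5,interpolation=cv2.INTER_CUBIC)
b=cv2.resize(s[265:325,150:210],None,fx=6.5,fy=6.5,interpolation=cv2.INTER_CUBIC)
cv2.imwrite("pics/s_links.png",np.hstack([a,b]))
E
```

```text
(no output)
```

View pics/t_press.png

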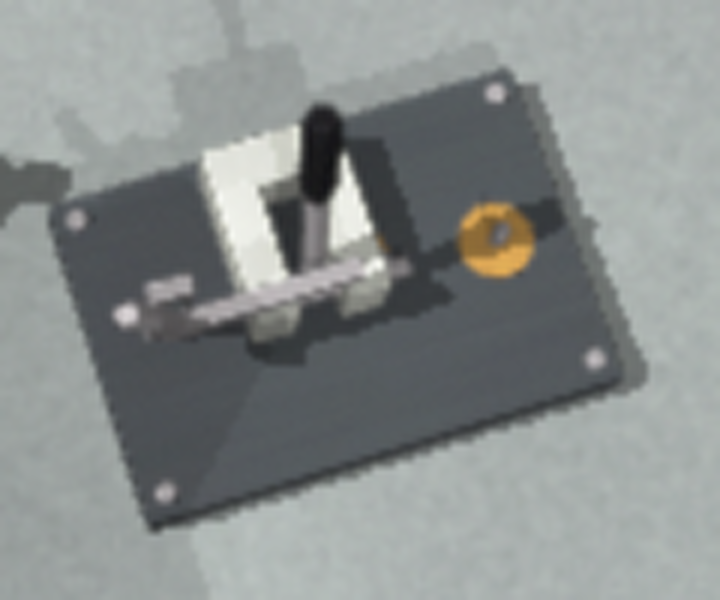

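View pics/t_links.png

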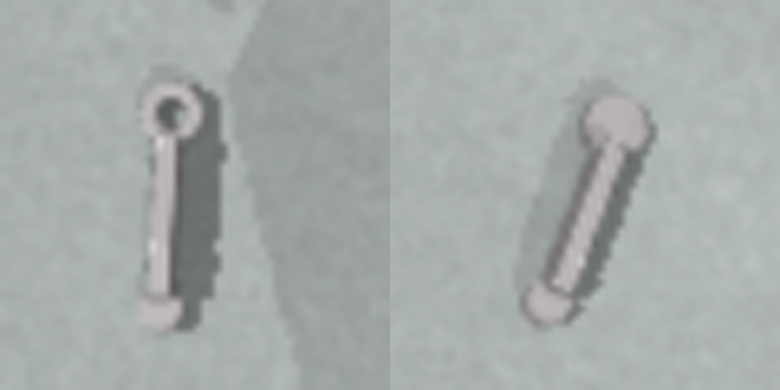

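View pics/s_press.png

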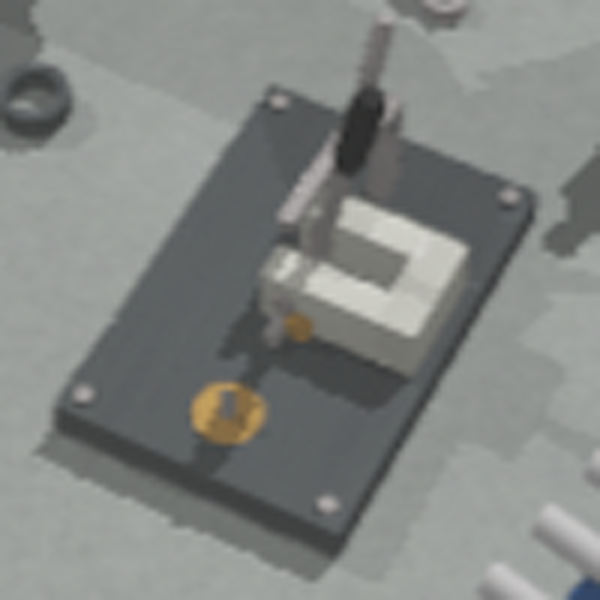

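View pics/s_links.png

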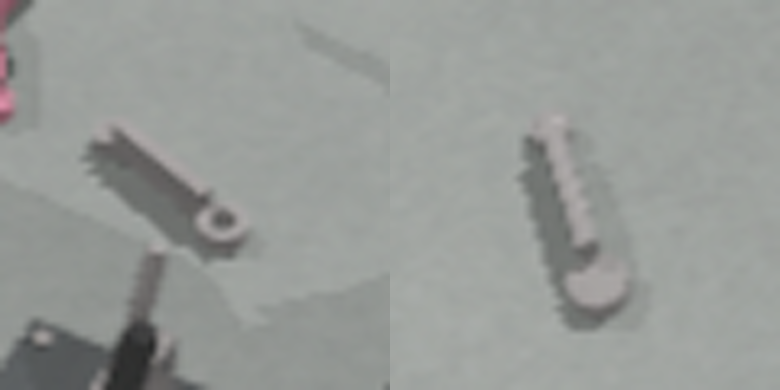

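```bash
cat > h.py <<'E'
from bench import robot
import numpy as np
def cam(n):
    c=robot.camera_info(n); return np.array(c["K"]),np.array(c["extrinsics"])
def ray(n,u,v):
    K,E=cam(n); R,t=E[:3,:3],E[:3,3]
    d=R.T@np.linalg.inv(K)@[u,v,1]; return -R.T@t,d
def plane(n,u,v,z):
    o,d=ray(n,u,v); return o+d*(z-o[2])/d[2]
def tri(a,b):
    # a,b=(name,u,v)
    A=[];B=[]
    (o1,d1),(o2,d2)=ray(*a),ray(*b)
    s,_,_,_=np.linalg.lstsq(np.c_[d1,-d2],o2-o1,rcond=None)
    p,q=o1+d1*s[0],o2+d2*s[1]; return (p+q)/2,np.linalg.norm(p-q)
def proj(n,p):
    K,E=cam(n); x=K@(E[:3,:3]@np.asarray(p)+E[:3,3]); return x[:2]/x[2]
def crop(x,y,u0,v0,f): return u0+(x+.5)/f-.5, v0+(y+.5)/f-.5
E
python3 - <<'E'
from h import *
np.set_printoptions(precision=4,suppress=True)
T=[(76,219),(496,93),(595,358),(166,491)];S=[(509,195),(328,503),(84,393),(279,101)]
P=[]
for a,b in zip(T,S):
    ta=crop(*a,265,135,6);sb=crop(*b,215,205,6)
    X,e=tri(("top",*ta),("scene",*sb)); print(X,e,plane("top",*ta,.031),plane("scene",*sb,.031)); P.append((plane("top",*ta,.031)+plane("scene",*sb,.031))/2)
P=np.array(P);print("center",P.mean(0), [np.linalg.norm(P[i]-P[i-1]) for i in range(4)])
v=(P[0]+P[1]-P[2]-P[3]); print("yaw",np.arctan2(v[1],v[0])); w=P[0]+P[3]-P[1]-P[2]; print(np.arctan2(-w[0],w[1]))
for nm,a,b in [("eye",(172,112),(221,221)),("boss",(162,312),(108,135))]:
    ta=crop(*a,220,200,6.5);sb=crop(*b,255,170,6.5)
    print(nm,tri(("top",*ta),("scene",*sb)),plane("top",*ta,.014),plane("scene",*sb,.014))
ta=crop(500,235,265,135,6)
yaw=np.arctan2(v[1],v[0]);c=P.mean(0)
R=np.array([[np.cos(yaw),-np.sin(yaw),0],[np.sin(yaw),np.cos(yaw),0],[0,0,1]])
o=c-R@[0,-.015,0];o[2]=0
print("origin",o)
for nm,p in dict(post=(0,-.115,.03),posttop=(0,-.115,.058),chinge=(-.01,.085,.1),grip=(-.155*np.sin(-.2),0,.055+.155*np.cos(.2)),c1=(-.1,-.16,.03),c2=(-.1,.13,.03),c3=(.1,.13,.03),c4=(.1,-.16,.03),thumb=(-.01,.085+.058*np.sin(.45),.1+.058*np.cos(.45))).items():
    X=o+R@p; u=proj("top",X); s=proj("scene",X)
    print(nm,X,"topcrop",(u-[265,135])*6,"scenecrop",(s-[215,205])*6)
E
```

```text
[0.6538 0.183  0.0301] 0.002299582626266508 [0.6543 0.1839 0.031 ] [0.6535 0.1815 0.031 ]
[ 0.7129 -0.0706  0.0301] 0.0006599990470390254 [ 0.7127 -0.0702  0.031 ] [ 0.713  -0.0713  0.031 ]
[ 0.5475 -0.1094  0.0301] 0.00043273835649878964 [ 0.5474 -0.1091  0.031 ] [ 0.5478 -0.11    0.031 ]
[0.4884 0.1442 0.0295] 0.0013854751611574038 [0.4886 0.1448 0.031 ] [0.4887 0.1427 0.031 ]
center [0.6008 0.0365 0.031 ] [np.float64(0.1698364820846635), np.float64(0.260213899116556), np.float64(0.16977439318796253), np.float64(0.26003899254131935)]
yaw 0.23093453226103722
0.22857288888956442
eye (array([0.503 , 0.3038, 0.009 ]), np.float64(0.0022388211005801703)) [0.5028 0.3043 0.014 ] [0.5049 0.2994 0.014 ]
boss (array([0.397 , 0.3161, 0.0042]), np.float64(0.00143094117741868)) [0.3963 0.3157 0.014 ] [0.4021 0.3087 0.014 ]
origin [0.5973 0.0511 0.    ]
post [ 0.6237 -0.0608  0.03  ] topcrop [494.3693 236.0273] scenecrop [226.0162 407.979 ]
posttop [ 0.6237 -0.0608  0.058 ] topcrop [502.5193 221.6999] scenecrop [225.2963 383.0156]
chinge [0.5681 0.1316 0.1   ] topcrop [178.6884 321.4209] scenecrop [358.7751 105.5494]
grip [0.6273 0.0582 0.2069] topcrop [319.3051 144.7612] scenecrop [359.0824 119.1074]
c1 [ 0.5366 -0.1275  0.03  ] topcrop [626.1351 371.6203] scenecrop [ 48.9689 399.6399]
c2 [0.4702 0.1548 0.03  ] topcrop [148.5472 521.6561] scenecrop [267.4688  74.683 ]
c3 [0.6649 0.2006 0.03  ] topcrop [ 43.8653 201.9338] scenecrop [538.1126 184.7173]
c4 [ 0.7313 -0.0817  0.03  ] topcrop [508.9997  60.2346] scenecrop [337.5547 530.1729]
thumb [0.5624 0.1562 0.1522] topcrop [136.4271 309.9929] scenecrop [378.1226  26.3837]
```

```bash
cat >> h.py <<'E'
from scipy.spatial.transform import Rotation as Ro
def go(p,yaw=None):
    o=robot.get_obs(); R=Ro.from_euler('xyz',o["ee_rot"])
    s=R.inv().apply(np.asarray(p)-o["tool_pos"])*100
    sp=0 if yaw is None else -((yaw-o["ee_rot"][2]+np.pi)%(2*np.pi)-np.pi)
    print("t",o["time"],"shift cm",np.round(s,2),"spin",round(sp,3))
E
python3 - <<'E'
from h import *
np.set_printoptions(precision=4,suppress=True)
for a in [(166,140),(158,295)]:
    print(plane("top",*crop(*a,220,200,6.5),.03))
d=np.load("top0.npy")
for (x,y) in [(247,225),(246,235),(245,240)]:
    print(d[y,x-3:x+4])
for n in ["top","scene"]:
  d=np.load(n+"0.npy");K,E=cam(n)
  v,u=np.mgrid[0:420,0:560]; pc=np.stack([(u-K[0,2])/K[0,0]*d,(v-K[1,2])/K[1,1]*d,d],-1)
  w=(pc-E[:3,3])@E[:3,:3]
  m=(abs(w[...,0]-.45)<.09)&(abs(w[...,1]-.31)<.04)&(d>0)
  q=w[m]; print(n,m.sum(),np.percentile(q[:,2],[5,50,95,99]))
  h=q[q[:,2]>.022]; print(len(h),h.mean(0),h.min(0),h.max(0)); 
  if len(h)>5:
    k=np.polyfit(h[:,0],h[:,1],1); print("slope",k[0],np.polyval(k,.45))
go((.448,.310,.10),1.464)
E
```

```text
[0.4849 0.307  0.03  ]
[0.4035 0.3159 0.03  ]
[1.3165 1.3157 1.3172 1.3221 1.346  1.3417 1.3435]
[1.3069 1.3082 1.308  1.3043 1.3342 1.3377 1.3379]
[1.3384 1.3054 1.304  1.3062 1.3107 1.3321 1.3348]
top 1174 [-0.0047 -0.      0.0285  0.0321]
89 [0.4448 0.3107 0.0294] [0.4029 0.3009 0.0225] [0.4855 0.3189 0.0345]
slope -0.12557093511988618 0.3100334942870884
scene 597 [-0.0093 -0.0007  0.0265  0.0328]
50 [0.4482 0.3039 0.0278] [0.4023 0.2843 0.022 ] [0.5029 0.3164 0.0389]
slope -0.13787913855321018 0.3036322844562977
t 0.1 shift cm [-7.65 27.06 10.45] spin -0.339
```

```bash
python3 -m inch '-7.65 27.06 10.4 -0.34 0;-7.65 27.06 10.4 -0.34 0;-7.65 27.06 10.4 -0.34 0;-7.65 27.06 10.4 -0.34 0;-7.65 27.06 10.4 -0.34 0;-7.65 27.06 10.4 -0.34 0;-7.65 27.06 10.4 -0.34 0;-7.65 27.06 10.4 -0.34 0;-7.65 27.06 10.4 -0.34 0;-7.65 27.06 10.4 -0.34 0;-7.65 27.06 10.4 -0.34 0;-7.65 27.06 10.4 -0.34 0'
python3 -c "
from h import *
go((.448,.310,.006),1.464)
import cv2
for n in ('top','scene'): cv2.imwrite('pics/%s1.png'%n,robot.snapshot(n)[0])"
```

```text
time: 1.1
tool_pos: [0.4473, 0.3115, 0.1015]
ee_rot: [3.142, 0.0, 1.467]
wrist_force: [0.0, -0.3, 0.1]
width: 0.0939
t 1.1 shift cm [-0.14  0.09  9.55] spin 0.003
```

```bash
python3 - <<'E'
import cv2,numpy as np
s=cv2.imread("pics/scene1.png");t=cv2.imread("pics/top1.png")
cv2.imwrite("pics/v1.png",np.hstack([cv2.resize(s[130:250,230:330],None,fx=4,fy=4),cv2.resize(t[180:300,200:300],None,fx=4,fy=4)]))
E
```

```text
(no output)
```

View pics/v1.png

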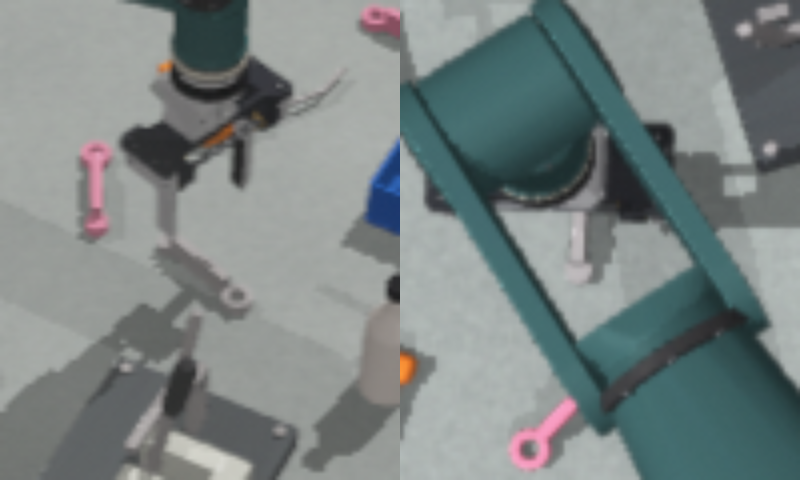

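Scene (left) and top (right) crops show the gripper over the link, with the fingers straddling its bar and the eye at about (289,204) in the scene picture. I'll go down and grip.

```bash
python3 -m inch '-0.15 0.1 4 0 0;-0.15 0.1 8 0 0;-0.15 0.1 9.5 0 0;-0.15 0.1 9.5 0 0;-0.15 0.1 9.5 0 0.5;-0.15 0.1 9.5 0 1;-0.15 0.1 9.5 0 1;-0.15 0.1 9.5 0 1;-0.15 0.1 9.5 0 1;-0.15 0.1 9.5 0 1;-0.15 0.1 9.5 0 1;-0.15 0.1 9.5 0 1;-0.15 0.1 9.5 0 1'
python3 -c "
from h import *
print(robot.get_obs()['width'])"
```

```text
time: 2.28
tool_pos: [0.4482, 0.3097, 0.0065]
ee_rot: [3.141, 0.001, 1.467]
wrist_force: [0.3, -0.5, 0.0]
width: 0.0375
0.03746629929720656
```

```bash
python3 -m inch '0 0 0 0 1;0 0 0 0 1;0 0 0 0 1;0 0 0 0 1;0 0 0 0 1;0 0 0 0 1'
```

```text
time: 2.78
tool_pos: [0.4482, 0.3096, 0.0065]
ee_rot: [3.141, 0.001, 1.467]
wrist_force: [0.3, -1.6, -0.4]
width: 0.0116
```

```bash
python3 -m inch '0 0 -4 0 1;0 0 -8 0 1;0 0 -12 0 1;0 0 -15 0 1;0 0 -15 0 1;0 0 -15 0 1;0 0 -15 0 1'
python3 -c "
from h import *
go((.42,-.10,.155),1.802)
import cv2
for n in ('top','scene'): cv2.imwrite('pics/%s2.png'%n,robot.snapshot(n)[0])
s=cv2.imread('pics/scene2.png');t=cv2.imread('pics/top2.png')
cv2.imwrite('pics/v2.png',np.hstack([cv2.resize(s[100:220,230:330],None,fx=4,fy=4),cv2.resize(t[140:260,200:300],None,fx=4,fy=4)]))
"
```

```text
time: 3.37
tool_pos: [0.4472, 0.3093, 0.1545]
ee_rot: [-3.139, 0.003, 1.467]
wrist_force: [-1.7, 0.0, -2.6]
width: 0.0114
t 3.3667 shift cm [-40.99   1.52   0.05] spin -0.335
```

View pics/v2.png

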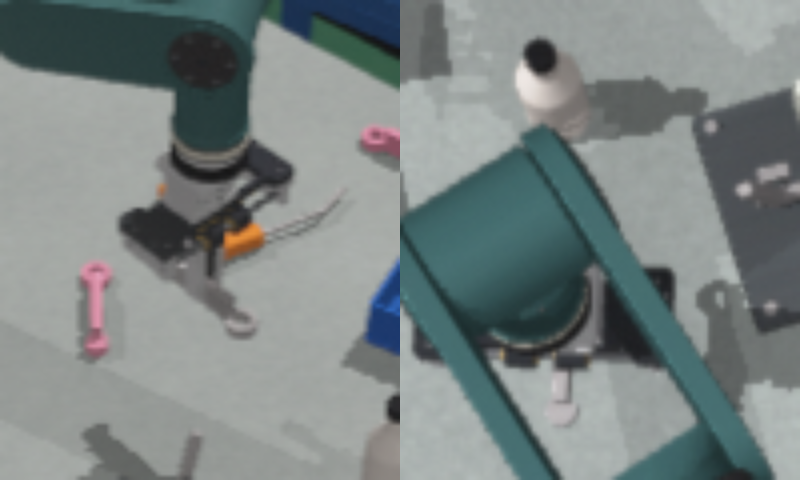

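```bash
python3 -c "
from h import *
import cv2
p=plane('scene',*crop(240,326,230,100,4),.162); o=robot.get_obs(); print(p, p-o['tool_pos'])
b=plane('top',*crop(561,412,100,140,4),.162); print('boss',b,b-o['tool_pos'])
s=cv2.imread('pics/scene2.png');cv2.imwrite('pics/v2b.png',cv2.resize(s[160:200,260:310],None,fx=14,fy=14,interpolation=cv2.INTER_CUBIC))
e=o['tool_pos']+[.0546,-.0054,.0075]; print('pred px',proj('scene',e),(proj('scene',e)-[260,160])*14)
"
python3 -m inch '-41 1.5 0 -0.335 1;-41 1.5 0 -0.335 1;-41 1.5 0 -0.335 1;-41 1.5 0 -0.335 1;-41 1.5 0 -0.335 1;-41 1.5 0 -0.335 1;-41 1.5 0 -0.335 1;-41 1.5 0 -0.335 1;-41 1.5 0 -0.335 1;-41 1.5 0 -0.335 1;-41 1.5 0 -0.335 1;-41 1.5 0 -0.335 1;-41 1.5 0 -0.335 1;-41 1.5 0 -0.335 1;-41 1.5 0 -0.335 1;-41 1.5 0 -0.335 1'
python3 -c "
from h import *
import cv2
go((.570,-.073,.11),1.802)
for n in ('top','scene'): cv2.imwrite('pics/%s3.png'%n,robot.snapshot(n)[0])"
```

```text
[0.50969996 0.29118432 0.162     ] [ 0.06306937 -0.01774769  0.00879588]
boss [0.39554076 0.31579537 0.162     ] [-0.05108983  0.00686336  0.00879588]
pred px [289.89779857 178.59228086] [418.56917993 260.29193201]
time: 4.8
tool_pos: [0.4193, -0.099, 0.1546]
ee_rot: [-3.136, 0.002, 1.805]
wrist_force: [0.1, -0.4, -1.0]
width: 0.0118
t 4.8 shift cm [-0.96 15.28  4.37] spin 0.003
```

View pics/v2b.png

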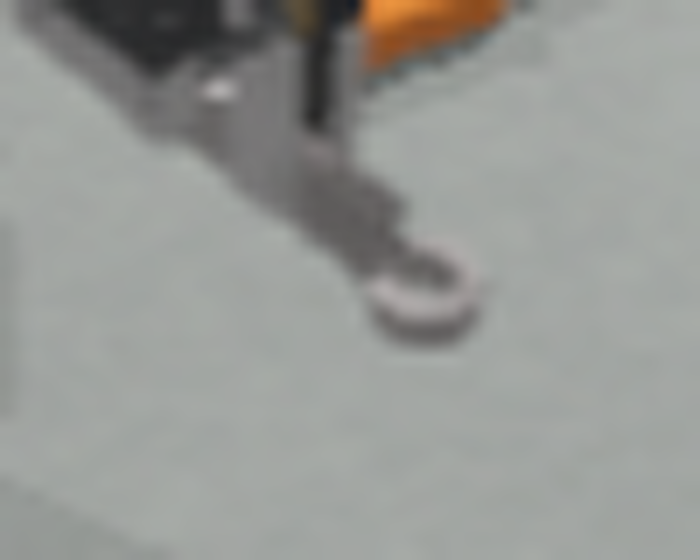

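View pics/top3.png

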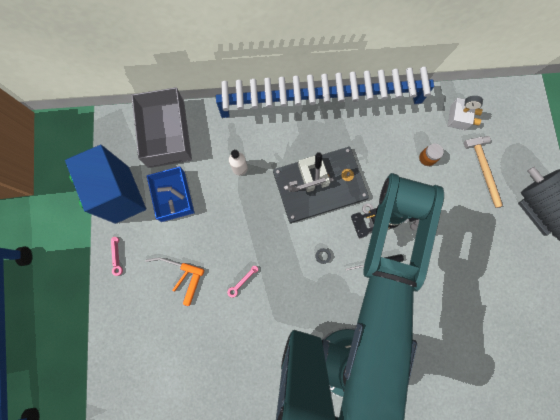

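View pics/scene3.png

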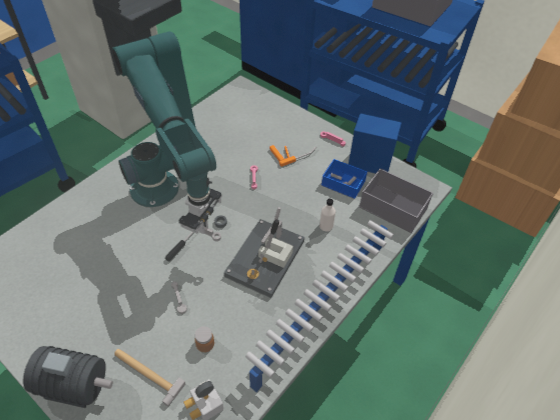

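```bash
python3 -c "
from h import *
import cv2
s=cv2.imread('pics/scene3.png');t=cv2.imread('pics/top3.png')
cv2.imwrite('pics/v3.png',np.hstack([cv2.resize(s[180:250,170:240],None,fx=8,fy=8,interpolation=cv2.INTER_CUBIC)]))
cv2.imwrite('pics/v3t.png',np.hstack([cv2.resize(t[190:250,340:420],None,fx=8,fy=8,interpolation=cv2.INTER_CUBIC)]))
o=robot.get_obs(); R=Ro.from_euler('xyz',o['ee_rot'])
for x in (-.105,0):
  for z in (0,.014):
    # link->tool: link x = tool +y(forward)? 
    e=o['tool_pos']+R.apply([0,(x+.055),-(z-.0065)]); print(x,z,e,(proj('scene',e)-[170,180])*8,(proj('top',e)-[340,190])*8)
"
```

```text
-0.105 0 [ 0.37072787 -0.11099124  0.14860377] [173.61156489 369.91912364] [314.48587807 404.14951976]
-0.105 0.014 [ 0.37079713 -0.11094075  0.16260351] [170.55805451 351.18717888] [323.46960612 399.37300125]
0 0 [ 0.47286812 -0.0866598   0.14801077] [370.15430093 454.78080692] [218.52155213 150.06092942]
0 0.014 [ 0.47293737 -0.08660931  0.1620105 ] [368.18137283 436.23056171] [226.2412764  142.44961126]
```

View pics/v3.png

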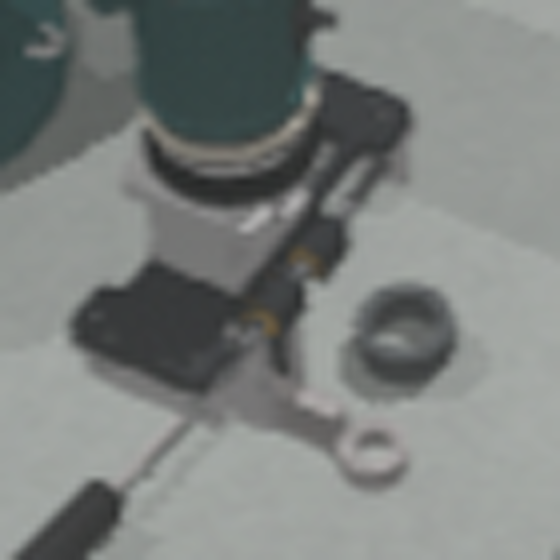

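View pics/v3t.png

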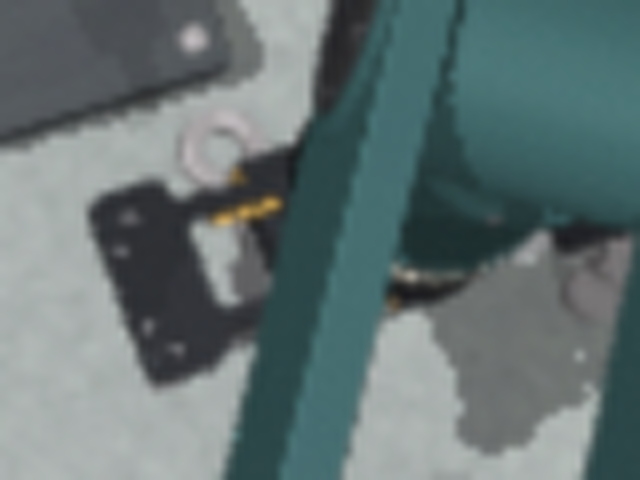

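```bash
python3 -c "
from h import *
o=robot.get_obs()
X,e=tri(('top',*crop(220,147,340,190,8)),('scene',*crop(372,448,170,180,8)));print(X,e, X-o['tool_pos'])
d=X-o['tool_pos'];print(np.hypot(*d[:2]),np.arctan2(d[1],d[0]))
"
```

```text
[ 0.47324942 -0.08548074  0.15504201] 0.0027016745855704414 [0.05385118 0.01390066 0.00022074]
0.05561634783065596 0.25261652719108435
```

```bash
python3 -m inch '-1 4 1 0 1;-1 8 2 0 1;-1 11 4 0 1;-1 13 6 0 1;-1 14.5 6.5 0 1;-1 15.3 6.5 0 1;-1 15.3 6.5 0 1;-1 15.3 6.5 0 1;-1 15.3 6.5 0 1'
python3 -c "
from h import *
import cv2
go((.570,-.0734,.09),1.802)
for n in ('top','scene'): cv2.imwrite('pics/%s4.png'%n,robot.snapshot(n)[0])
s=cv2.imread('pics/scene4.png');t=cv2.imread('pics/top4.png')
cv2.imwrite('pics/v4.png',np.hstack([cv2.resize(s[220:300,210:290],None,fx=7,fy=7,interpolation=cv2.INTER_CUBIC)]))
cv2.imwrite('pics/v4t.png',np.hstack([cv2.resize(t[140:220,310:400],None,fx=7,fy=7,interpolation=cv2.INTER_CUBIC)]))
o=robot.get_obs();R=Ro.from_euler('xyz',o['ee_rot'])
for nm,e in dict(eye=o['tool_pos']+R.apply([0,.0552,-.0075]),post=(.6237,-.0608,.058)).items():
  a,b=proj('scene',e),proj('top',e)
  print(nm,e,(a-[210,220]+.5)*7-.5,(b-[310,140]+.5)*7-.5)
"
```

```text
time: 5.65
tool_pos: [0.5702, -0.0741, 0.0904]
ee_rot: [-3.137, 0.003, 1.805]
wrist_force: [-1.5, 0.5, -1.5]
width: 0.0111
t 5.65 shift cm [ 0.07 -0.    0.04] spin 0.003
eye [ 0.62380219 -0.06146051  0.09764591] [298.99289883 303.44260131] [289.76831824 201.35895708]
post (0.6237, -0.0608, 0.058) [300.91627561 344.90103067] [274.25918986 226.55614813]
```

View pics/v4.png

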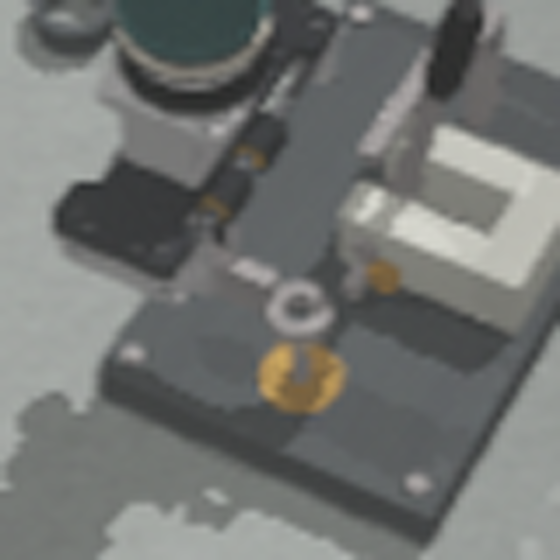

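View pics/v4t.png

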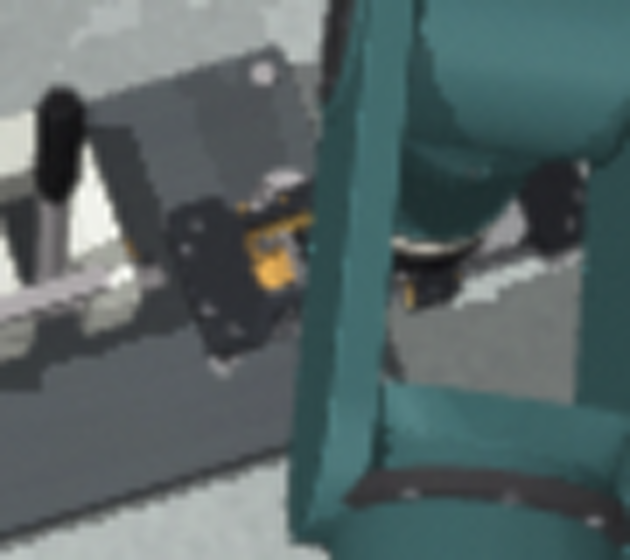

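```bash
python3 -m inch '0.07 0 1 0 1;0.07 0 2 0 1;0.07 0 2.8 0 1;0.07 0 3.3 0 1;0.07 0 3.7 0 1;0.07 0 4 0 1;0.07 0 4 0 1'
python3 -c "
from h import *
import cv2
go((.570,-.0734,.037),1.802)
for n in ('scene',): cv2.imwrite('pics/%s5.png'%n,robot.snapshot(n)[0])
s=cv2.imread('pics/scene5.png')
cv2.imwrite('pics/v5.png',np.hstack([cv2.resize(s[220:300,210:290],None,fx=7,fy=7,interpolation=cv2.INTER_CUBIC)]))
"
```

```text
time: 6.33
tool_pos: [0.5692, -0.0736, 0.0492]
ee_rot: [-3.136, 0.003, 1.804]
wrist_force: [-0.0, 0.3, -1.4]
width: 0.0118
t 6.3333 shift cm [0.01 0.09 1.22] spin 0.002
```

View pics/v5.png

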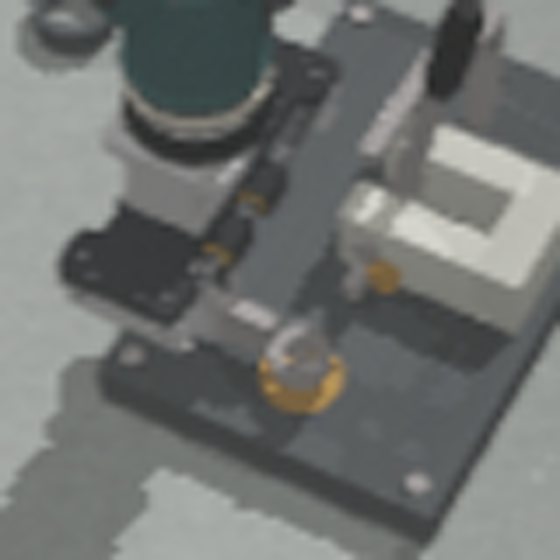

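Scene crop: the post's tip shows inside the eye at about (254,270), with no contact force, so I'll keep lowering.

```bash
python3 -m inch '0.01 0.09 0.4 0 1;0.01 0.09 0.8 0 1;0.01 0.09 1.1 0 1;0.01 0.09 1.25 0 1;0.01 0.09 1.25 0 1'
```

```text
time: 6.8
tool_pos: [0.5702, -0.0734, 0.0371]
ee_rot: [-3.136, 0.003, 1.804]
wrist_force: [-0.2, 0.5, -0.9]
width: 0.0119
```

```bash
python3 -m inch '0 0 0.1 0 1;0 0 0.1 0 0.6;0 0 0.1 0 0.6;0 0 0.1 0 0.6;0 0 0.1 0 0.5;0 0 0.1 0 0.5;0 0 0.1 0 0.5'
python3 -m inch '0 0 -1.5 0 0.5;0 0 -4 0 0.5;0 0 -8 0 0.5;0 0 -12 0 0.5;0 0 -16 0 0.5;0 -4 -18 0 0.5;0 -8 -18 0 0.5;0 -12 -18 0 0.5;0 -15 -18 0 0.5;0 -15 -18 0 0.5;0 -15 -18 0 0.5;0 -15 -18 0 0.5;0 -15 -18 0 0.5'
python3 -c "
from h import *
import cv2
for n in ('top','scene',): cv2.imwrite('pics/%s6.png'%n,robot.snapshot(n)[0])
s=cv2.imread('pics/scene6.png');t=cv2.imread('pics/top6.png')
cv2.imwrite('pics/v6.png',np.hstack([cv2.resize(s[220:300,210:290],None,fx=7,fy=7,interpolation=cv2.INTER_CUBIC)]))
cv2.imwrite('pics/v6t.png',np.hstack([cv2.resize(t[140:220,310:400],None,fx=7,fy=7,interpolation=cv2.INTER_CUBIC)]))
"
```

```text
time: 7.38
tool_pos: [0.5703, -0.0734, 0.0362]
ee_rot: [-3.137, 0.003, 1.804]
wrist_force: [0.0, 0.6, 1.1]
width: 0.0459
time: 8.47
tool_pos: [0.4261, -0.1073, 0.2168]
ee_rot: [-3.137, 0.003, 1.805]
wrist_force: [1.0, -0.9, 0.5]
width: 0.047
```

View pics/v6.png

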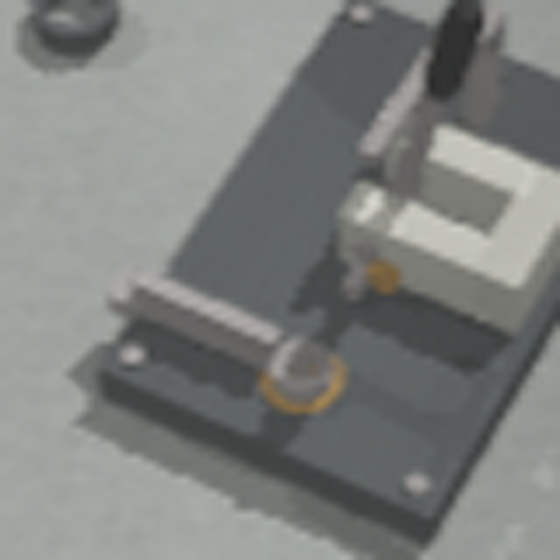

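View pics/v6t.png

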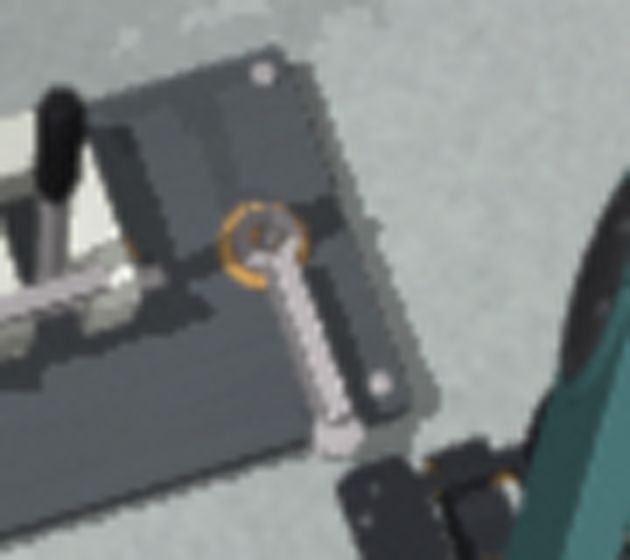

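Scene and top crops: the link sits around the post, flat on the bed, with its eye at top ≈ (347,174) and its boss at top ≈ (358,202) over the front edge. The bar runs parallel to the bed's side edge. Next is the catch.

```bash
python3 -c "
from h import *
import cv2
np.set_printoptions(precision=4,suppress=True)
s=cv2.imread('pics/scene6.png');t=cv2.imread('pics/top6.png')
cv2.imwrite('pics/v6c.png',np.hstack([cv2.resize(s[190:260,240:300],None,fx=6,fy=6,interpolation=cv2.INTER_CUBIC),cv2.resize(t[145:215,270:330],None,fx=6,fy=6,interpolation=cv2.INTER_CUBIC)]))
y=.2298;R=Ro.from_euler('z',y).as_matrix();o=np.array([.5973,.0511,0])
print('oiler',plane('top',238,158,.16),plane('top',240,172,.0))
for nm,p in dict(h=(-.01,.085,.1),th=(-.01,.085+.058*np.sin(.45),.1+.058*np.cos(.45)),end=(-.01,.085+.068*np.sin(.45),.1+.068*np.cos(.45)),arm=(-.01,-.02,.1)).items():
  X=o+R@p; a,b=proj('scene',X),proj('top',X); print(nm,X,(a-[240,190]+.5)*6-.5,(b-[270,145]+.5)*6-.5+[360,0])
for f in (.45,1.8):
  p=o+R@[-.01,.085+.058*np.sin(f),.1+.058*np.cos(f)]; p[2]-=.019; print(p)
p=o+R@[-.01,.085+.058*np.sin(.45),0];p[2]=.215; go(p,.23)
"
```

```text
oiler [0.6669 0.3071 0.16  ] [0.6711 0.3175 0.    ]
h [0.5682 0.1316 0.1   ] [211.3362 198.111 ] [511.2023 263.8109]
th [0.5625 0.1562 0.1522] [230.7255 118.9609] [468.9255 252.3283]
end [0.5615 0.1604 0.1612] [234.1189 105.1085] [461.2638 250.2474]
arm [0.5921 0.0293 0.1   ] [135.0947 316.5543] [692.048  208.1518]
[0.5625 0.1562 0.1332]
[0.5553 0.1866 0.0678]
t 8.5667 shift cm [22.45 19.39 -0.01] spin 1.575
```

View pics/v6c.png

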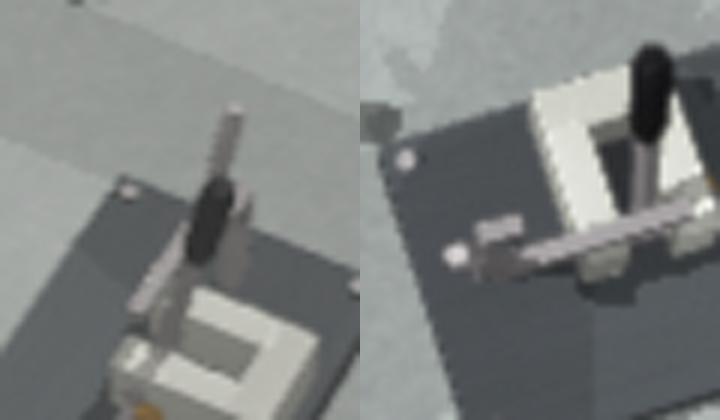

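```bash
python3 -m inch '0 0 -3 0.1 0.5;22.45 19.4 0 1.575 0.5;22.45 19.4 0 1.575 0.5;22.45 19.4 0 1.575 0.5;22.45 19.4 0 1.575 0.5;22.45 19.4 0 1.575 0.5;22.45 19.4 0 1.575 0.5;22.45 19.4 0 1.575 0.5;22.45 19.4 0 1.575 0.5;22.45 19.4 0 1.575 0.5;22.45 19.4 0 1.575 0.5;22.45 19.4 0 1.575 0.5;22.45 19.4 0 1.575 0.5;22.45 19.4 0 1.575 0.5;22.45 19.4 0 1.575 0.5;22.45 19.4 0 1.575 0.5'
python3 -c "
from h import *
import cv2
go((.562,.1567,.133),.23)
for n in ('top','scene',): cv2.imwrite('pics/%s7.png'%n,robot.snapshot(n)[0])
s=cv2.imread('pics/scene7.png');t=cv2.imread('pics/top7.png')
cv2.imwrite('pics/v7.png',np.hstack([cv2.resize(s[160:260,230:310],None,fx=5,fy=5,interpolation=cv2.INTER_CUBIC),cv2.resize(t[125:225,250:330],None,fx=5,fy=5,interpolation=cv2.INTER_CUBIC)]))
"
```

```text
time: 9.9
tool_pos: [0.5629, 0.1568, 0.2142]
ee_rot: [3.139, 0.007, 0.233]
wrist_force: [0.7, 0.9, -0.0]
width: 0.0469
t 9.9 shift cm [-0.04 -0.03  8.12] spin 0.003
```

View pics/v7.png

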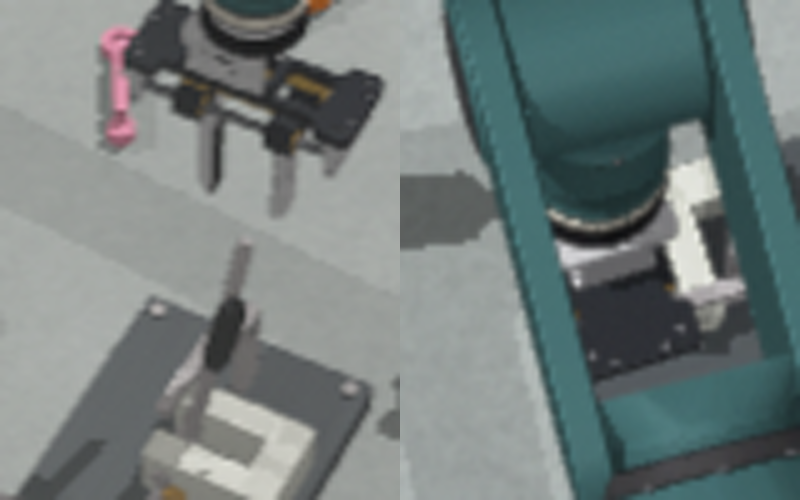

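Scene crop: the fingers are directly above the thumb piece (end at scene ≈ (278,209)), one on each side. I'll descend and pinch it.

```bash
python3 -m inch '-0.05 0 3 0 0.5;-0.05 0 5.5 0 0.5;-0.05 0 7.5 0 0.5;-0.05 0 8.1 0 0.5;-0.05 0 8.1 0 0.5;-0.05 0 8.1 0 0.8;-0.05 0 8.1 0 1;-0.05 0 8.1 0 1;-0.05 0 8.1 0 1;-0.05 0 8.1 0 1;-0.05 0 8.1 0 1;-0.05 0 8.1 0 1'
python3 -c "
from h import *
import cv2
R=Ro.from_euler('xyz',robot.get_obs()['ee_rot'])
for n in ('scene',): cv2.imwrite('pics/%s8.png'%n,robot.snapshot(n)[0])
s=cv2.imread('pics/scene8.png')
cv2.imwrite('pics/v8.png',cv2.resize(s[170:250,230:310],None,fx=7,fy=7,interpolation=cv2.INTER_CUBIC))
for f in np.arange(.45,1.88,.15)[1:]:
  d=np.array([0,.058*(np.sin(f)-np.sin(.45)),.058*(np.cos(f)-np.cos(.45))]); d=Ro.from_euler('z',.23).apply(d); print(round(f,2),np.round(R.inv().apply(d)*100,2))
"
```

```text
time: 11.0
tool_pos: [0.5616, 0.1561, 0.1344]
ee_rot: [3.139, 0.006, 0.232]
wrist_force: [-3.0, -0.9, 3.5]
width: 0.0121
0.6 [ 0.   -0.75  0.43]
0.75 [ 0.01 -1.43  0.98]
0.9 [ 0.01 -2.02  1.61]
1.05 [ 0.02 -2.51  2.33]
1.2 [ 0.03 -2.89  3.11]
1.35 [ 0.03 -3.15  3.95]
1.5 [ 0.04 -3.27  4.8 ]
1.65 [ 0.04 -3.27  5.67]
1.8 [ 0.05 -3.14  6.53]
```

View pics/v8.png

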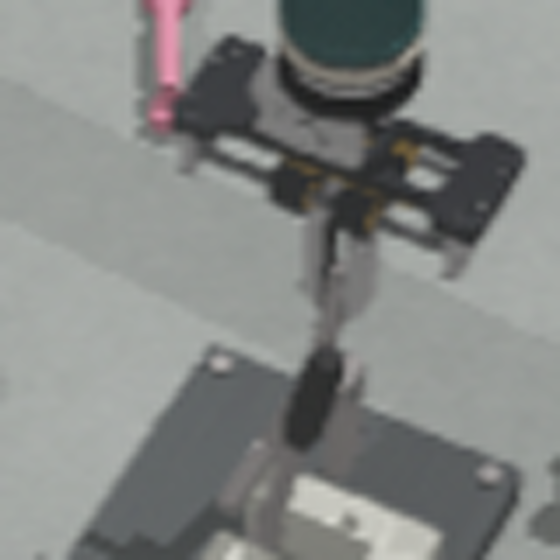

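```bash
python3 -m inch '0 -0.35 0.2 0 1;0 -0.75 0.43 0 1;0 -1.1 0.7 0 1;0 -1.43 0.98 0 1;0 -1.75 1.3 0 1;0 -2.02 1.61 0 1;0 -2.28 1.95 0 1;0 -2.51 2.33 0 1;0 -2.7 2.7 0 1;0 -2.89 3.11 0 1;0 -3.05 3.55 0 1;0 -3.15 3.95 0 1;0 -3.22 4.4 0 1;0 -3.27 4.8 0 1;0 -3.28 5.25 0 1;0 -3.27 5.67 0 1;0 -3.22 6.1 0 1;0.05 -3.14 6.53 0 1;0.05 -3.1 6.7 0 1;0.05 -3.1 6.7 0 1'
python3 -c "
from h import *
import cv2
for n in ('top','scene',): cv2.imwrite('pics/%s9.png'%n,robot.snapshot(n)[0])
s=cv2.imread('pics/scene9.png');t=cv2.imread('pics/top9.png')
cv2.imwrite('pics/v9.png',np.hstack([cv2.resize(s[160:260,230:310],None,fx=5,fy=5,interpolation=cv2.INTER_CUBIC),cv2.resize(t[125:225,250:330],None,fx=5,fy=5,interpolation=cv2.INTER_CUBIC)]))
"
```

```text
time: 12.72
tool_pos: [0.5538, 0.189, 0.0677]
ee_rot: [-3.139, 0.006, 0.233]
wrist_force: [-3.0, 6.1, 3.0]
width: 0.0118
```

View pics/v9.png

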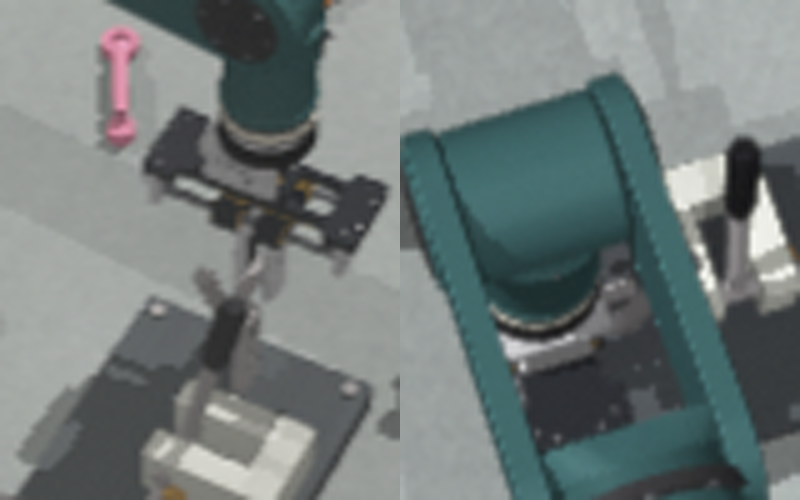

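```bash
python3 -m inch '0 0.1 0.3 0 1;0 0.15 0.6 0 1;0 0.15 0.6 0 1'
```

```text
time: 13.07
tool_pos: [0.5538, 0.1887, 0.0622]
ee_rot: [-3.137, 0.005, 0.234]
wrist_force: [-2.2, 2.5, 3.4]
width: 0.0115
```

```bash
python3 -m inch '0 0.15 0.3 0 1;0 0.2 0.6 0 1;0 0.2 0.6 0 1'; python3 -c "
from h import *
import cv2
for n in ('top','scene',): cv2.imwrite('pics/%s10.png'%n,robot.snapshot(n)[0])
s=cv2.imread('pics/scene10.png');t=cv2.imread('pics/top10.png')
cv2.imwrite('pics/v10.png',cv2.resize(s[190:240,250:300],None,fx=11,fy=11,interpolation=cv2.INTER_CUBIC))
"
```

```text
time: 13.32
tool_pos: [0.5541, 0.1877, 0.0565]
ee_rot: [-3.136, 0.005, 0.234]
wrist_force: [-2.5, 2.4, 2.6]
width: 0.012
```

View pics/v10.png

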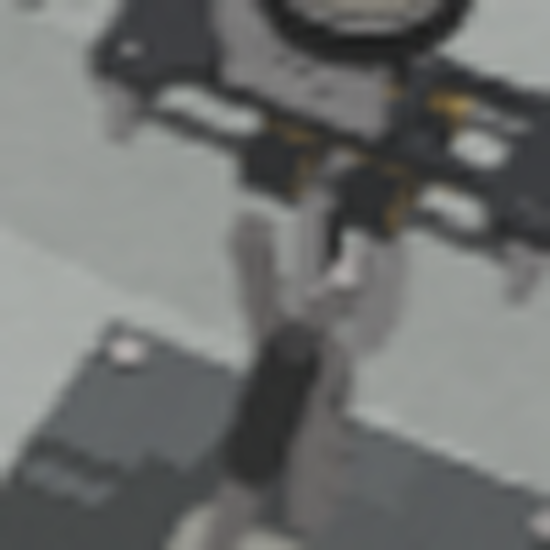

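```bash
python3 -c "
from h import *
y=.2298;R=Ro.from_euler('z',y).as_matrix();o=np.array([.5973,.0511,0])
for a in (1.15,1.25,1.35,1.45):
  p=o+R@[-.01,.085-.105*np.cos(a),.1+.105*np.sin(a)]
  f=a+.45;q=o+R@[-.01,.085+.068*np.sin(f),.1+.068*np.cos(f)]
  g=o+R@[-.01,.085+.058*np.sin(f),.1+.058*np.cos(f)]
  print(a,[(proj('scene',x)-[250,190]+.5)*11-.5 for x in (p,q)],g)
g=robot.get_obs()['tool_pos']+[0,0,.019];print(g,(proj('scene',g)-[250,190]+.5)*11-.5)
print(R.T@(g-o))
"
```

```text
1.15 [array([224.60270478, 274.97505154]), array([363.62585244, 233.69482613])] [0.55499558 0.1880389  0.09830643]
1.25 [array([238.13577591, 247.41954522]), array([362.41744783, 246.81444302])] [0.55510006 0.18759225 0.09252702]
1.35 [array([252.03740023, 221.17882119]), array([360.39089485, 261.01205263])] [0.55533545 0.18658602 0.08682228]
1.45 [array([266.14629151, 196.54522665]), array([357.5702232 , 276.14941738])] [0.55569939 0.18503027 0.08124921]
[0.55410803 0.1876429  0.07553537] [346.89936746 292.1901263 ]
[-0.01095442  0.14279184  0.07553537]
```

The blocking arm's tip is at scene crop (255,222). The prediction for 1.35 rad is (252,221), so the catch is at its stop; the fingers just slid along the thumb at the end. I'll release and check.

```bash
python3 -m inch '0 0 0 0 0.8;0 0 0 0 0.5;0 0 0 0 0.5;0 0 0 0 0.5;0 -0.3 -2 0 0.5;0 -0.5 -5 0 0.5;0 -0.5 -9 0 0.5;0 -0.5 -13 0 0.5;0 -0.5 -17 0 0.5;0 -0.5 -21 0 0.5;0 -0.5 -25 0 0.5;0 0 -26 0 0.5;0 0 -26 0 0.5'
python3 -c "
from h import *
import cv2
for n in ('top','scene',): cv2.imwrite('pics/%s11.png'%n,robot.snapshot(n)[0])
s=cv2.imread('pics/scene11.png');t=cv2.imread('pics/top11.png')
cv2.imwrite('pics/v11.png',np.hstack([cv2.resize(s[160:300,210:310],None,fx=4,fy=4,interpolation=cv2.INTER_CUBIC),cv2.resize(t[105:245,260:360],None,fx=4,fy=4,interpolation=cv2.INTER_CUBIC)]))
y=.2298;R=Ro.from_euler('z',y).as_matrix();o=np.array([.5973,.0511,0])
g=o+R@[.0308,0,.207]; print(g,(proj('scene',g)-[210,160]+.5)*4,(proj('top',g)-[260,105]+.5)*4+[400,0])
go(g+[0,0,.083],1.8)
"
```

```text
time: 14.5
tool_pos: [0.5574, 0.1861, 0.3216]
ee_rot: [-3.137, -0.005, 0.233]
wrist_force: [-0.3, -0.3, 0.0]
width: 0.0475
[0.62729033 0.05811571 0.207     ] [261.31985841 261.38672401] [634.98521202 218.48027593]
t 14.6 shift cm [ 4.01 14.13  2.43] spin -1.567
```

View pics/v11.png

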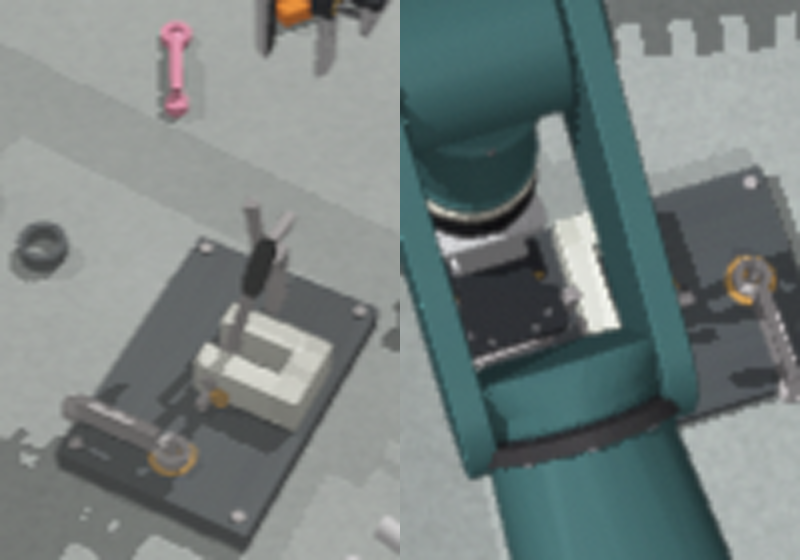

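```bash
python3 -m inch '4 14.1 2 -1.567 0.4;4 14.1 2 -1.567 0.4;4 14.1 2 -1.567 0.4;4 14.1 2 -1.567 0.4;4 14.1 2 -1.567 0.4;4 14.1 2 -1.567 0.4;4 14.1 2 -1.567 0.4;4 14.1 2 -1.567 0.4;4 14.1 2 -1.567 0.4;4 14.1 2 -1.567 0.4;4 14.1 2 -1.567 0.4;4 14.1 2 -1.567 0.4;4 14.1 2 -1.567 0.4;4 14.1 2 -1.567 0.4;4 14.1 2 -1.567 0.4'
python3 -c "
from h import *
import cv2
for n in ('top','scene',): cv2.imwrite('pics/%s12.png'%n,robot.snapshot(n)[0])
s=cv2.imread('pics/scene12.png');t=cv2.imread('pics/top12.png')
cv2.imwrite('pics/v12.png',np.hstack([cv2.resize(s[160:300,210:310],None,fx=4,fy=4,interpolation=cv2.INTER_CUBIC),cv2.resize(t[105:245,260:360],None,fx=4,fy=4,interpolation=cv2.INTER_CUBIC)]))
y=.2298;R=Ro.from_euler('z',y).as_matrix();o=np.array([.5973,.0511,0])
g=o+R@[.0308,0,.207]
go(g+[0,0,-.019],1.8)
"
```

```text
time: 15.85
tool_pos: [0.6263, 0.0584, 0.2909]
ee_rot: [-3.13, -0.007, 1.798]
wrist_force: [0.4, -0.4, -0.5]
width: 0.0561
t 15.95 shift cm [-0.11  0.15 10.42] spin -0.001
```

View pics/v12.png

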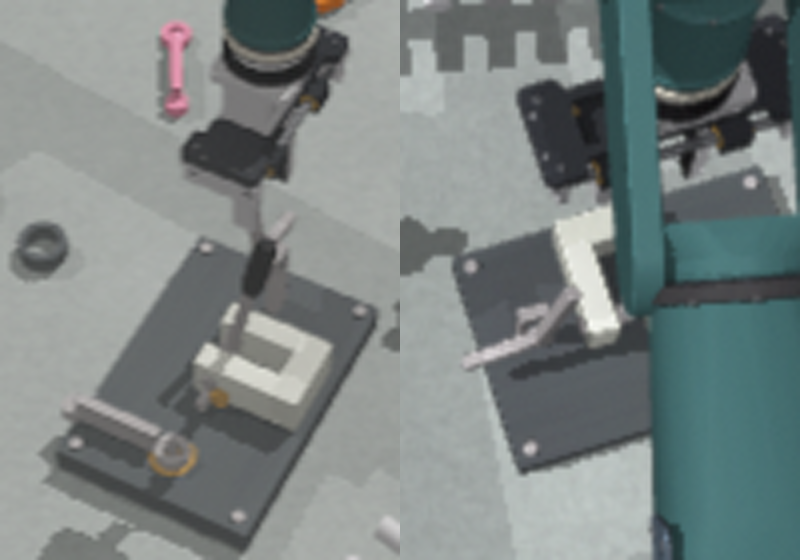

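Top crop: the catch is fully over (arm and thumb around top (280–305,180–195)). The fingers are above the lever grip, one on each side. I'll descend and grip.

```bash
python3 -m inch '-0.1 0.15 3 0 0.4;-0.1 0.15 6 0 0.4;-0.1 0.15 9 0 0.4;-0.1 0.15 10.3 0 0.4;-0.1 0.15 10.3 0 0.4;-0.1 0.15 10.3 0 0.6;-0.1 0.15 10.3 0 1;-0.1 0.15 10.3 0 1;-0.1 0.15 10.3 0 1;-0.1 0.15 10.3 0 1;-0.1 0.15 10.3 0 1;-0.1 0.15 10.3 0 1'
python3 -c "
from h import *
import cv2
for n in ('scene',): cv2.imwrite('pics/%s13.png'%n,robot.snapshot(n)[0])
s=cv2.imread('pics/scene13.png')
cv2.imwrite('pics/v13.png',cv2.resize(s[190:260,230:300],None,fx=8,fy=8,interpolation=cv2.INTER_CUBIC))
R=Ro.from_euler('xyz',robot.get_obs()['ee_rot'])
for a in np.arange(.1,.96,.1):
  f=a-.2; d=np.array([-.155*(np.sin(f)+np.sin(.2)),0,.155*(np.cos(f)-np.cos(.2))]);d=Ro.from_euler('z',.2298).apply(d);print(round(a,2),np.round(R.inv().apply(d)*100,2))
"
```

```text
time: 16.95
tool_pos: [0.6278, 0.058, 0.1905]
ee_rot: [-3.134, -0.005, 1.799]
wrist_force: [0.0, 0.2, 3.2]
width: 0.0215
0.1 [-0.   -1.53 -0.22]
0.2 [-0.   -3.08 -0.29]
0.3 [-0.01 -4.63 -0.2 ]
0.4 [-0.01 -6.16  0.05]
0.5 [-0.02 -7.66  0.44]
0.6 [-0.02 -9.11  0.98]
0.7 [ -0.03 -10.5    1.67]
0.8 [ -0.04 -11.81   2.48]
0.9 [ -0.04 -13.04   3.43]
```

View pics/v13.png

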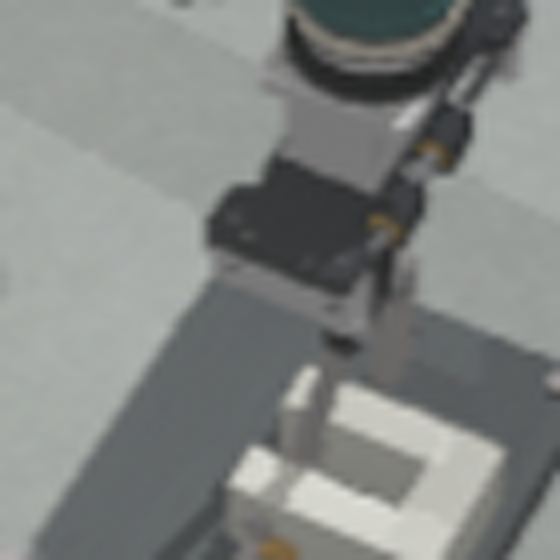

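```bash
python3 -m inch '0 -0.8 -0.12 0 1;0 -1.53 -0.22 0 1;0 -2.3 -0.27 0 1;0 -3.08 -0.29 0 1;0 -3.9 -0.26 0 1;0 -4.63 -0.2 0 1;0 -5.4 -0.1 0 1;0 -6.16 0.05 0 1;0 -6.9 0.23 0 1;0 -7.66 0.44 0 1;0 -8.4 0.7 0 1;0 -9.11 0.98 0 1;0 -9.8 1.3 0 1;0 -10.5 1.67 0 1;0 -11.2 2.05 0 1;0 -11.81 2.48 0 1;0 -12.4 2.95 0 1;0 -13.04 3.43 0 1;0 -13.04 3.43 0 1'
python3 -c "
from h import *
import cv2
for n in ('top','scene',): cv2.imwrite('pics/%s14.png'%n,robot.snapshot(n)[0])
s=cv2.imread('pics/scene14.png');t=cv2.imread('pics/top14.png')
cv2.imwrite('pics/v14.png',np.hstack([cv2.resize(s[160:300,210:310],None,fx=4,fy=4,interpolation=cv2.INTER_CUBIC),cv2.resize(t[105:245,260:360],None,fx=4,fy=4,interpolation=cv2.INTER_CUBIC)]))
y=.2298;R=Ro.from_euler('z',y).as_matrix();o=np.array([.5973,.0511,0])
g=robot.get_obs()['tool_pos']+[0,0,.019];p=R.T@(g-o); print(p, np.hypot(p[0],p[2]-.055), np.arctan2(-p[0],p[2]-.055)+.2)
"
```

```text
time: 18.58
tool_pos: [0.5006, 0.0283, 0.164]
ee_rot: [-3.141, -0.003, 1.798]
wrist_force: [-7.0, -1.0, 24.1]
width: 0.0208
[-9.86057121e-02 -1.62082128e-04  1.83493195e-01] 0.1619678599386526 0.8545445899450876
```

View pics/v14.png

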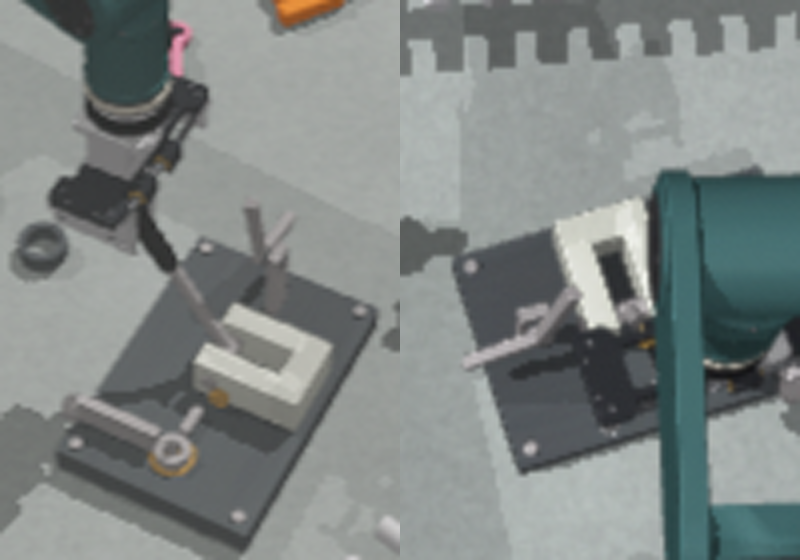

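```bash
python3 -m inch '0 -0.5 0.3 0 1;0 -1 0.5 0 1;0 -1 0.5 0 1'
python3 -c "
from h import *
y=.2298;R=Ro.from_euler('z',y).as_matrix();o=np.array([.5973,.0511,0])
b=robot.get_obs();g=b['tool_pos']+[0,0,.019];p=R.T@(g-o); print(p, np.hypot(p[0],p[2]-.055), np.arctan2(-p[0],p[2]-.055)+.2,R.T@b['wrist_force'])
"
```

```text
time: 18.93
tool_pos: [0.4946, 0.0269, 0.1601]
ee_rot: [3.131, -0.002, 1.799]
wrist_force: [10.4, 2.2, -1.7]
width: 0.021
[-1.05477784e-01 -1.53924651e-04  1.79069815e-01] 0.162846191048218 0.9045803466739302 [10.66501887 -0.261471   -1.7167023 ]
```

```bash
python3 -m inch '0 -0.3 0.25 0 1;0 -0.6 0.5 0 1;0 -0.6 0.5 0 1;0 -0.6 0.5 0 1'
python3 -c "
from h import *
import cv2
y=.2298;R=Ro.from_euler('z',y).as_matrix();o=np.array([.5973,.0511,0])
b=robot.get_obs();g=b['tool_pos']+[0,0,.019];p=R.T@(g-o); print(p, np.hypot(p[0],p[2]-.055), np.arctan2(-p[0],p[2]-.055)+.2,R.T@b['wrist_force'])
for n in ('top','scene',): cv2.imwrite('pics/%s15.png'%n,robot.snapshot(n)[0])
s=cv2.imread('pics/scene15.png');t=cv2.imread('pics/top15.png')
cv2.imwrite('pics/v15.png',cv2.resize(s[200:290,215:305],None,fx=6.5,fy=6.5,interpolation=cv2.INTER_CUBIC))
for nm,p in dict(hinge=(0,0,.055)).items(): print(nm,(proj('scene',o+R@p)-[215,200]+.5)*6.5)
for a in (.8,.85,.9,.95):
  f=a-.2;print(a,[(proj('scene',o+R@[-r*np.sin(f),0,.055+r*np.cos(f)])-[215,200]+.5)*6.5 for r in (.06,.11,.187)])
"
```

```text
time: 19.27
tool_pos: [0.4914, 0.0262, 0.1573]
ee_rot: [3.122, -0.002, 1.799]
wrist_force: [6.0, 1.5, 3.6]
width: 0.0208
[-1.08785605e-01 -1.65284131e-04  1.76254271e-01] 0.16290152263058696 0.9312489523461471 [6.13141039 0.07157612 3.64880213]
hinge [340.57863233 305.63006404]
0.8 [array([288.7462295 , 233.27169969]), array([244.399225  , 171.36299907]), array([173.95935131,  73.02848693])]
0.85 [array([285.03411593, 233.53207686]), array([237.60506869, 171.96814469]), array([162.44729599,  74.41172536])]
0.9 [array([281.47056219, 233.97429538]), array([231.10134224, 172.91249512]), array([151.47756059,  76.38585731])]
0.95 [array([278.06431176, 234.59661133]), array([224.90363176, 174.19146553]), array([141.07506449,  78.9391695 ])]
```

View pics/v15.png

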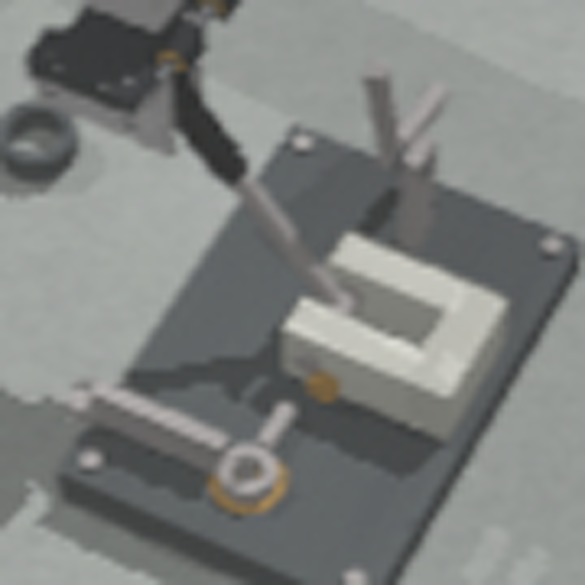

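```bash
python3 -m inch '0 -0.3 0.25 0 1;0 -0.6 0.5 0 1;0 -0.6 0.5 0 1;0 -0.6 0.5 0 1'
python3 -c "
from h import *
import cv2
y=.2298;R=Ro.from_euler('z',y).as_matrix();o=np.array([.5973,.0511,0])
b=robot.get_obs();g=b['tool_pos']+[0,0,.019];p=R.T@(g-o); print(p, np.hypot(p[0],p[2]-.055), np.arctan2(-p[0],p[2]-.055)+.2,R.T@b['wrist_force'])
for n in ('top','scene',): cv2.imwrite('pics/%s16.png'%n,robot.snapshot(n)[0])
s=cv2.imread('pics/scene16.png');s0=cv2.imread('pics/scene15.png')
cv2.imwrite('pics/v16.png',np.hstack([cv2.resize(q[200:255,225:280],None,fx=7.2,fy=7.2,interpolation=cv2.INTER_CUBIC) for q in (s0,s)]))
"
```

```text
time: 19.7
tool_pos: [0.4883, 0.0254, 0.1546]
ee_rot: [3.114, -0.001, 1.799]
wrist_force: [4.9, 1.7, 4.7]
width: 0.0209
[-0.11197305 -0.00021411  0.17355191] 0.16307212729149037 0.9568672971760599 [5.17885012 0.58434804 4.71732376]
```

View pics/v16.png

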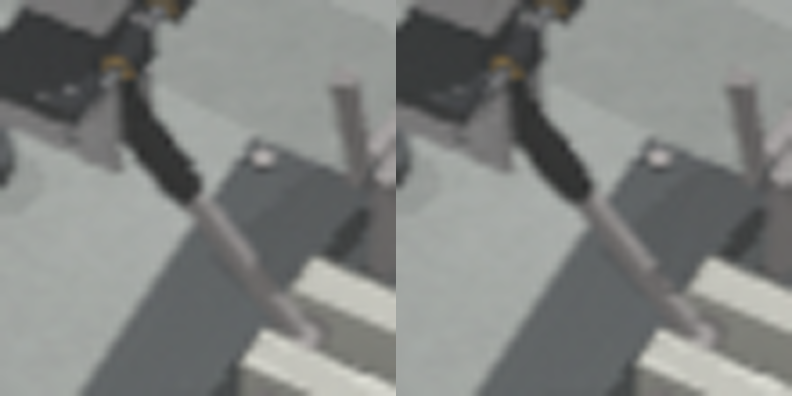

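```bash
python3 -c "
from h import *
import cv2
a=cv2.imread('pics/scene16.png')
for q in ('14','15'):
  b=cv2.imread('pics/scene%s.png'%q)
  for nm,(v0,v1,u0,u1) in dict(gripbody=(195,222,222,247),griplow=(216,230,243,255),rod=(226,242,250,266),plunger=(258,270,250,263),catch=(205,230,268,285),bolt=(216,226,255,267)).items():
    A=cv2.resize(a[v0:v1,u0:u1],None,fx=8,fy=8,interpolation=cv2.INTER_CUBIC)
    B=cv2.resize(b[v0-5:v1+5,u0-5:u1+5],None,fx=8,fy=8,interpolation=cv2.INTER_CUBIC)
    r=cv2.matchTemplate(B,A,cv2.TM_CCOEFF_NORMED);_,m,_,l=cv2.minMaxLoc(r);print(q,nm,'motion to 16 px',5-np.array(l)/8,round(m,3))
y=.2298;R=Ro.from_euler('z',y).as_matrix();o=np.array([.5973,.0511,0])
for a_ in (.85,.9,.95):
  f=a_-.2;print(a_,[proj('scene',o+R@[-r*np.sin(f),0,.055+r*np.cos(f)]).round(1) for r in (.06,.11,.155)])
cv2.imwrite('pics/v16b.png',cv2.resize(a[195:255,225:285],None,fx=9.5,fy=9.5,interpolation=cv2.INTER_CUBIC))
t=cv2.imread('pics/top16.png');cv2.imwrite('pics/v16t.png',cv2.resize(t[135:235,265:385],None,fx=6,fy=6,interpolation=cv2.INTER_CUBIC))
"
```

```text
14 gripbody motion to 16 px [-3.625 -0.125] 0.927
14 griplow motion to 16 px [-2.125  0.625] 0.968
14 rod motion to 16 px [-1.    0.75] 0.719
14 plunger motion to 16 px [-0.125  0.25 ] 0.974
14 catch motion to 16 px [0. 0.] 0.998
14 bolt motion to 16 px [0. 0.] 0.994
15 gripbody motion to 16 px [-0.875  0.   ] 0.99
15 griplow motion to 16 px [-0.5    0.125] 0.992
15 rod motion to 16 px [-0.25   0.125] 0.968
15 plunger motion to 16 px [-0.125  0.125] 0.994
15 catch motion to 16 px [0. 0.] 0.999
15 bolt motion to 16 px [0. 0.] 0.999
0.85 [array([258.4, 235.4]), array([251.1, 226. ]), array([244.3, 217.2])]
0.9 [array([257.8, 235.5]), array([250.1, 226.1]), array([242.9, 217.5])]
0.95 [array([257.3, 235.6]), array([249.1, 226.3]), array([241.6, 217.8])]
```

View pics/v16b.png

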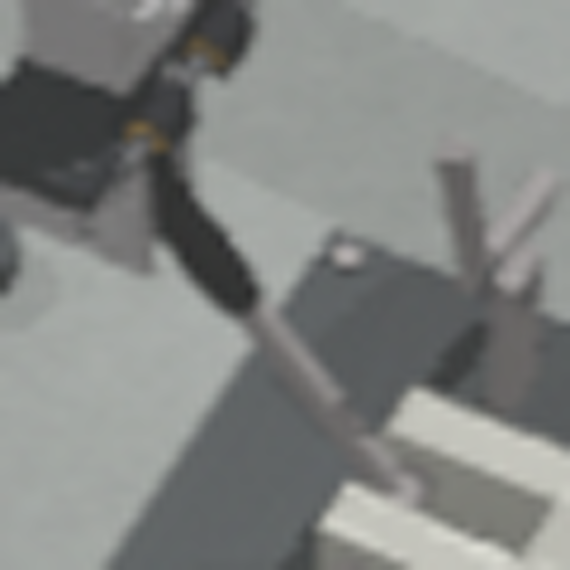

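View pics/v16t.png

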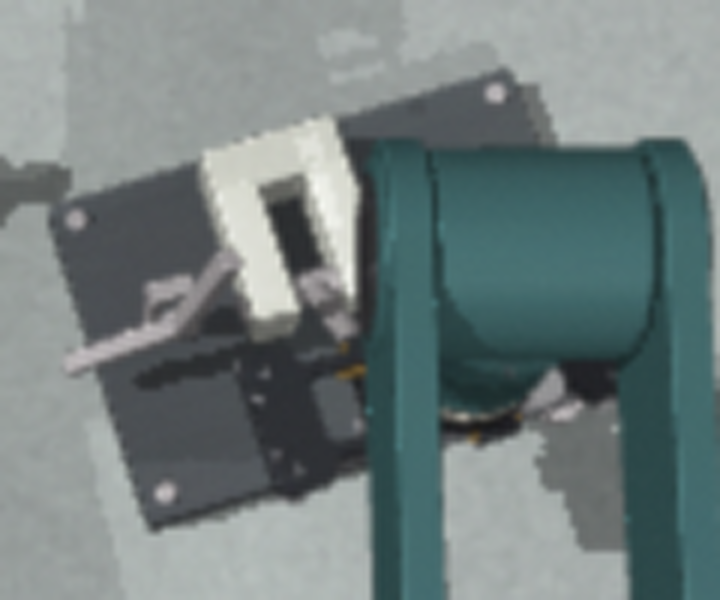

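```bash
python3 -m inch '0 -0.3 0.25 0 1;0 -0.6 0.5 0 1;0 -0.6 0.5 0 1;0 -0.6 0.5 0 1'
cat > chk.py <<'E'
from h import *
import cv2,sys
n,ref=sys.argv[1:3]
y=.2298;R=Ro.from_euler('z',y).as_matrix();o=np.array([.5973,.0511,0])
b=robot.get_obs();g=b['tool_pos']-Ro.from_euler('xyz',b['ee_rot']).apply([0,0,.019]);p=R.T@(g-o); print(p.round(4), np.hypot(p[0],p[2]-.055), np.arctan2(-p[0],p[2]-.055)+.2,(R.T@b['wrist_force']).round(1),b['wrist_torque'].round(2),b['ee_rot'].round(3))
a=robot.snapshot('scene')[0];cv2.imwrite('pics/scene%s.png'%n,a)
b=cv2.imread('pics/scene%s.png'%ref)
for nm,(v0,v1,u0,u1) in dict(gripbody=(195,222,222,247),griplow=(216,230,243,255),rod=(226,242,250,266),plunger=(258,270,250,263)).items():
    A=cv2.resize(a[v0:v1,u0:u1],None,fx=8,fy=8,interpolation=cv2.INTER_CUBIC)
    B=cv2.resize(b[v0-5:v1+5,u0-5:u1+5],None,fx=8,fy=8,interpolation=cv2.INTER_CUBIC)
    r=cv2.matchTemplate(B,A,cv2.TM_CCOEFF_NORMED);_,m,_,l=cv2.minMaxLoc(r);print(nm,5-np.array(l)/8,round(m,3))
E
python3 chk.py 17 16
```

```text
time: 20.13
tool_pos: [0.4855, 0.0247, 0.1519]
ee_rot: [3.105, -0.0, 1.799]
wrist_force: [5.3, 1.1, 4.8]
width: 0.0208
[-0.1156 -0.0002  0.1709] 0.16368464218539117 0.9840793291342791 [ 5.4 -0.1  4.8] [ 0.35 -1.09  0.03] [ 3.105 -0.     1.799]
gripbody [-0.875  0.   ] 0.99
griplow [-0.375  0.375] 0.993
rod [-0.25   0.125] 0.968
plunger [-0.125  0.125] 0.993
```

```bash
python3 -m inch '0 -0.4 0.35 0 1;0 -0.8 0.7 0 1;0 -1.1 1 0 1;0 -1.1 1 0 1;0 -1.1 1 0 1;0 -1.1 1 0 1'
python3 chk.py 18 17; python3 -c "
import cv2
a=cv2.imread('pics/scene18.png');cv2.imwrite('pics/v18.png',cv2.resize(a[195:285,225:285],None,fx=6.6,fy=6.6,interpolation=cv2.INTER_CUBIC))"
```

```text
time: 20.68
tool_pos: [0.4864, 0.0247, 0.1516]
ee_rot: [3.072, 0.002, 1.8]
wrist_force: [15.5, 6.4, 18.3]
width: 0.0207
[-0.1153 -0.0004  0.1705] 0.16325011079299087 0.9845389167552159 [16.5  2.7 18.3] [ 1.36 -2.87  0.06] [3.072e+00 2.000e-03 1.800e+00]
gripbody [-0.625 -0.5  ] 0.979
griplow [0. 0.] 0.999
rod [0. 0.] 0.991
plunger [0. 0.] 0.998
```

View pics/v18.png

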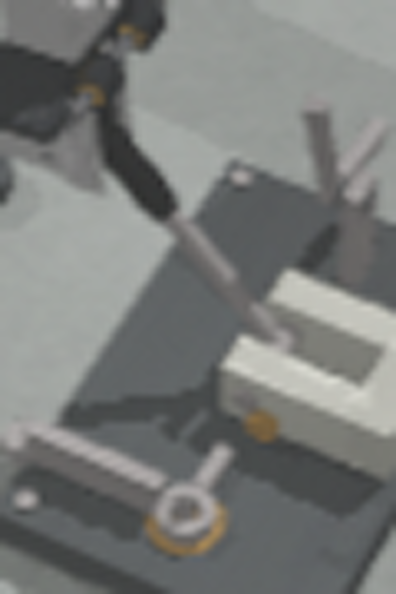

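```bash
for i in 1 2 3; do python3 chk.py 19_$i 18 | head -2; done; python3 -c "
import cv2,numpy as np
a=cv2.imread('pics/scene19_3.png');b=cv2.imread('pics/scene11.png')
for nm,(v0,v1,u0,u1) in dict(link=(256,285,224,258),jar=(322,355,190,218),blank=(280,320,165,195),oiler=(195,235,315,340),catch=(208,230,270,285)).items():
    A=cv2.resize(a[v0:v1,u0:u1],None,fx=8,fy=8,interpolation=cv2.INTER_CUBIC)
    B=cv2.resize(b[v0-5:v1+5,u0-5:u1+5],None,fx=8,fy=8,interpolation=cv2.INTER_CUBIC)
    r=cv2.matchTemplate(B,A,cv2.TM_CCOEFF_NORMED);_,m,_,l=cv2.minMaxLoc(r);print(nm,5-np.array(l)/8,round(m,3))
"
```

```text
[-0.1153 -0.0003  0.1705] 0.16323166645533538 0.9843748572065922 [16.9  3.2 17.4] [ 1.3  -2.86  0.07] [3.072e+00 2.000e-03 1.800e+00]
gripbody [0. 0.] 0.999
[-0.1153 -0.0003  0.1705] 0.16324143162427185 0.984436840489342 [16.6  3.4 18.5] [ 1.35 -2.88  0.11] [3.072e+00 2.000e-03 1.800e+00]
gripbody [0. 0.] 0.999
[-0.1153 -0.0003  0.1705] 0.1632316610310877 0.9845775746426155 [16.   2.9 18.4] [ 1.3  -2.86  0.09] [3.072e+00 2.000e-03 1.800e+00]
gripbody [0. 0.] 0.999
link [ 0.    -0.125] 0.785
jar [-0.125 -0.125] 0.893
blank [-0.5    0.125] 0.038
oiler [0. 0.] 0.993
catch [-0.375  0.   ] 0.85
```

View pics/scene19_3.png

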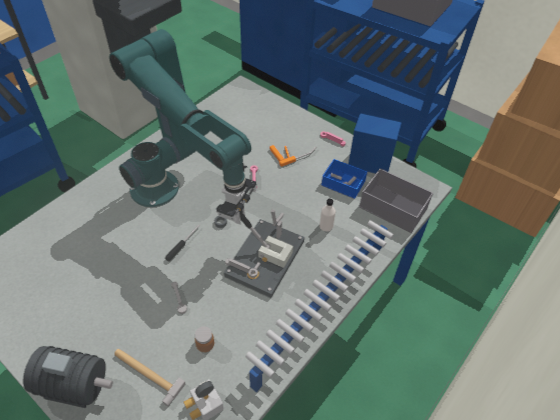

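The picture shows the blank at (181,300), now in the arm's shadow, the jar at (204,340) and the oiler at (328,215), all where they started. The link is on the post, the catch is up, and the lever is held forward with steady force. I'll hand the job in.

```bash
python3 -c "
from bench import robot
print(robot.close_job()); o=robot.get_obs(); print(o['time'],o['wrist_force'],o['width'])"
```

```text
the job is handed in; nothing more can be done
None
the job is handed in; nothing more can be done
```

The job is done and handed in at about 21 s. The link hangs by its eye on the post, flat on the bed, and its bar points straight out over the front edge. I let go of it, flipped the catch right over, then pulled the lever to its stop, and the arm still holds the grip.

**Last checks before handing in:**
- **Link:** it stayed on the post, and the plunger appears to touch the eye in the scene picture. The top camera's view of the link was blocked by the arm by then. An image match of the link against an earlier picture showed almost no movement, but correlated only 0.79.
- **Catch:** after the flip, its arm tip lay within a few enlarged-crop pixels of where it should be at 1.35 rad. Its last image match correlated 0.85, with a 0.4 px offset.
- **Lever:** the push on it rose from about 7 N to about 25 N with no further movement, and the force stayed steady over the last readings.
- **Other things:** the blank, oil bottle and jar look unmoved by eye. The image match for the blank failed (0.04), I believe because the arm's shadow now falls on it.

**One disagreement:** at the stop, the lever angle worked out from the tool position was 0.98 rad, above the stated 0.9. I put that down to the grip shifting in the pads. I took the lever to be at its stop from the force rise and the still picture instead.

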